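# Roll a swab tube onto the scan line and read its label

### The job

Two capped swab tubes lie on the bed of the flat label reader, one on each side of its scan line. With a light fingertip, roll the larger tube across the bed until it lies along the scan line - rolling it, not dragging or lifting it - and take the finger off; only then press the reader's round key right down to read the label, and release it. Leave the smaller tube and the things around the reader where they are.

Things in the scene. Friction and masses are not known exactly. Their poses are not given: they have to be found in the camera images.
- tube: the larger swab tube: clear, 26 mm thick all along, 94 mm long, 45 g, white cap. Lies 42 to 56 mm left or right of the line, nearly parallel. Origin on its axis at mid-length, 13 mm above the bed; x along the tube, z up at the start (it turns as the tube rolls). A fingertip on top (2 N, no slip) rolls it half as far as it moves itself: use several strokes. Stays where left. Never over 40 N
- small_tube: the smaller swab tube, to be left alone (it may not move by 10 mm): same make, 17 mm in diameter and 64 mm long, lying at the other side of the scan line, its axis 46 to 56 mm from it. Origin on its axis, half-way along; x runs along the tube
- scan_line (a point): middle of the scan line, at bed level: a white line 2.5 x 118 mm on the black window in mid-bed. x along the line (away from the key), y across it, z up. The flat bed, 118 (x) by 168 mm (y), is centred here, 28 mm above the worktop, with lips 6 mm high, 8 mm wide all round. The fixed reader reaches from -117 to +73 mm in x and 98 mm to either side in y
- key_top (a point): centre of the top of the reader's round grey key, 22 mm in diameter, which stands 9 mm proud of its round white collar (38 mm in diameter), on the reader's front strip. When up its top is 49 mm above the worktop
- key (a joint): travel of the key in m: 0 up, 0.005 fully down; it counts as pressed from 0.004. Its spring starts at 1.2 N and takes 4 N when fully down; it comes back up by itself
- specimen_cup: clear specimen cup with screw lid, 58 mm wide, 66 mm high, standing beside the reader; a bystander. Origin at the middle of its underside
- vial_2: glass vial with flip-off cap, 24 mm wide, 51 mm high, standing beside the reader; a bystander. Origin at the middle of its underside
- oximeter: finger oximeter, 33x57 mm, 31 mm high, beside the reader; a bystander. Origin at the middle of its underside
- tape_silk: roll of white tape lying flat, 57 mm wide, 25 mm high, beside the reader; a bystander. Origin at the middle of its underside

How it is judged:
By the outcome, as a careful person would: the job done as asked, in the order asked, and still so for the second after the job is handed in, with the robot touching nothing.
It also fails if it takes over 58 s, if anything falls off the work surface, if the arm or the gripper's body presses on something with over 40 N, if the wrist force passes 120 N, or if a joint passes its speed limit or range.

### The arm

A 6-joint arm with a two-finger parallel gripper is mounted at the origin on a cart in front of the work surface, level with it; the furniture and walls round the work are solid. World frame = base frame: x ahead of the robot, y to its left, z up, the work surface at z = 0. Lengths are in mm, angles in rad, forces in N, time in s.
With the tool pointing down it reaches from about 325 to 850 mm from the base axis. Payload 4.4 kg.
Tool frame: the origin (TCP) lies at the very end of the fingers, on their centre line; the grasp point (between the pads) lies 19 mm behind it; z points along the fingers, y is the line along which they close (so a half turn about z gives the same grasp; the last joint's range is limited). The gripper opens to 94 mm and grips with 3 to 60 N. Pads are 16 mm wide; open, the fingers measure 119 mm over their backs; the gripper's body (75 mm by 177 mm) begins 78 mm behind the grasp point.
Start: joints at [-1.369, 0.207, 1.542, -0, 1.393, -0.15], TCP at [198.126, -539.79, 205.447] pointing down, gripper open.
Joint ranges: [-2.73, 2.73], [-0.86, 2.22], [0.23, 2.46], [-1.11, 4.25], [0.08, 2.63], [-2.82, 2.82]. Speed limits (rad/s): [2.79, 2.79, 3.14, 3.14, 3.14, 3.14].

### API

Orientations are given as a 3x3 rotation matrix whose columns are the frame's x, y, z axes.
In Python, from workcell import r gives the robot as it stands.
- The arm moves only by the shell command python3 -m inch 'ROWS' [FORCE]. ROWS is JSON, a list of rows, each an object of numbers: "tx", "ty", "tz": the shift along the tool's x, y, z in m; "wx", "wy", "wz": the turn, a rotation vector about the tool's x, y, z in degrees; "hand": the closure, from -1 (fully open) to 1 (shut), so that 0 is half open. In form: [{"tx": .., "ty": .., "tz": .., "wx": .., "wy": .., "wz": .., "hand": ..}, ...]. A call has 1 to 10 rows; each row is the pose to reach, as a shift and turn from the pose commanded when the call began, along the tool's axes at that moment; what a row does not reach only later rows make up. A row lasts 1/12 s, in which the tool goes at most 41.7 mm and 7.16 degrees, less where a joint would pass 70% of its speed; a pose out of reach is approached as far as the arm can. A call with a gripper value outside its range is refused whole. The fingers move at their own pace and stop on an object; FORCE is the grip in N (left out, the last holds). Time passes only in rows, so rows that repeat a pose let the fingers close. It gives the time, the measured TCP pose, the force, the opening and the grip force at its end, in the units of the state.
- r.state(): the state, without advancing time (a new reading comes with each control period).
- r.get_image(name): name is "side" or "top"; returns a dict with "pixels" (420x560x3 uint8, blue, green, red), "depth" (420x560 float32, mm along the optical axis (not along the pixel's ray), 0 where there is no reading), "fx", "fy", "cx", "cy" (pixels), "R" (3x3) and "t" (3): a world point X has camera coordinates R X + t. Camera axes: x right, y down, z forward; pixel columns grow to the right and rows downward; lengths in mm; the calibration is good to about 2 mm. A picture is of the moment at which its call begins.
- r.close_job(): hands the job in; it is judged then, once.
The state is a dict: "t": time; "joint_pos": joint angles; "qd": joint speeds; "joint_efforts": joint torques, N m; "position": TCP position; "tcp_rot": TCP orientation; "wrist_force": force on the tool from outside, world axes, zero at the start; "wrist_torque": the same for the moment, N m; "grip_width": opening from 0.0 (shut) to 1.0 (fully open); "gripper_force": force on a finger pad.
Only numpy, scipy, OpenCV 4.12 (cv2) and the standard library are available. Lean on these libraries where they do the work, as an engineer would, in place of code of your own. Each camera call takes 0.05 s, during which the arm holds its last target. There are 200 camera calls.

## Working session

There is one attempt and no reset: what is moved stays moved. The work goes in short steps, Python scripts to look and compute and a shell command to move; the robot and the scene stay as the last step left them, time stands still between calls to the robot, and variables do not carry over. Pictures are saved under pics/ and viewed, at most 10 in all, crops included, and the job is handed in when it is done.

```bash
mkdir -p pics; ls
python3 - <<'E'
from workcell import r
import cv2,numpy as np,pickle
for n in("top","side"):
    im=r.get_image(n);pickle.dump(im,open(n+'.pkl','wb'));cv2.imwrite(f'pics/{n}0.png',im['pixels'])
    print(n,im['fx'],im['cx'],im['cy'],np.round(im['R'],3).tolist(),im['t'])
s=r.state();print(s['t'],s['position'],np.round(s['tcp_rot'],3).tolist(),s['wrist_force'],s['grip_width'])
E
```

```text
pics
top 541.7069380736092 279.26261271724945 208.2886103307984 [[-0.012, -1.0, -0.004], [-0.997, 0.012, -0.082], [0.082, 0.003, -0.997]] [  23.11659889  576.82628833 1288.47310131]
side 489.1081764999715 288.2820224148501 212.79626421105448 [[-0.955, -0.296, -0.01], [-0.138, 0.472, -0.871], [0.262, -0.83, -0.492]] [562.0921754  115.45034747 788.20382717]
0.1 [ 197.9850828  -539.10465509  204.45461367] [[0.939, 0.345, -0.0], [0.345, -0.939, 0.002], [0.0, -0.002, -1.0]] [-0.07648817 -0.55447307  0.62748821] 1.0026250540642034
```

View pics/top0.png

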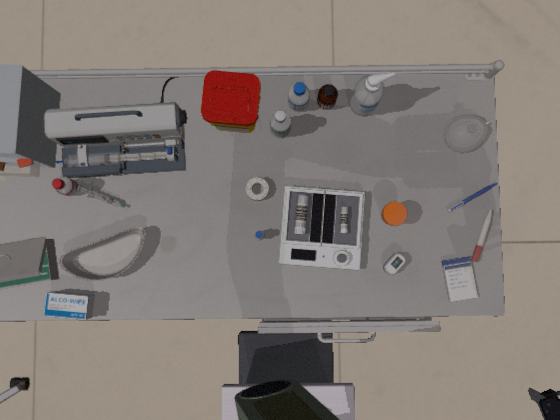

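View pics/side0.png

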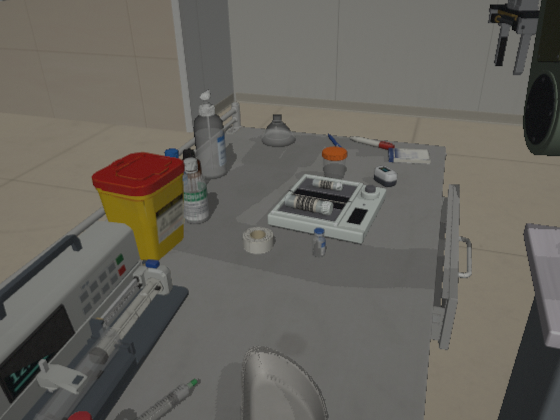

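The top view shows the reader at about (282–365, 186–269). The large tube is at (301,214), the scan line near (323,218), the small tube at (344,219) and the key at (342,257). The cup, oximeter, vial and tape are all outside the reader. I'll enlarge it next.

```bash
cat > h.py <<'E'
import cv2,numpy as np,pickle
def ray(im,u,v,z):
    d=im['R'].T@np.array([(u-im['cx'])/im['fx'],(v-im['cy'])/im['fy'],1]); c=-im['R'].T@im['t']
    return c+d*(z-c[2])/d[2]
def proj(im,X):
    p=im['R']@np.asarray(X,float)+im['t']; return im['fx']*p[0]/p[2]+im['cx'],im['fy']*p[1]/p[2]+im['cy']
E
python3 - <<'E'
from h import *
im=pickle.load(open('top.pkl','rb'));p=im['pixels'][180:275,276:371]
a=cv2.resize(p,None,fx=6,fy=6,interpolation=cv2.INTER_CUBIC);cv2.imwrite('pics/crop0.png',a)
g=cv2.cvtColor(im['pixels'],cv2.COLOR_BGR2GRAY)
# depth check and black window
print(np.round(ray(im,323,218,28)),im['depth'][218,316],im['depth'][257,342])
m=(g[180:275,276:371]<45).astype(np.uint8)
for c in cv2.findContours(m,0,2)[0]:
    if cv2.contourArea(c)>40: print(cv2.minAreaRect(c),cv2.boundingRect(c))
E
```

```text
[552. -89.  28.] 1300.0397 1279.3472
((26.988235473632812, 74.1529312133789), (23.46912956237793, 9.356973648071289), 4.39870548248291) (15, 69, 25, 11)
((52.487308502197266, 38.17766571044922), (9.689598083496094, 47.87801742553711), 4.085616588592529) (46, 14, 14, 49)
((40.18781280517578, 37.37055969238281), (9.83209228515625, 47.45053482055664), 4.085616588592529) (34, 14, 13, 48)
```

View pics/crop0.png

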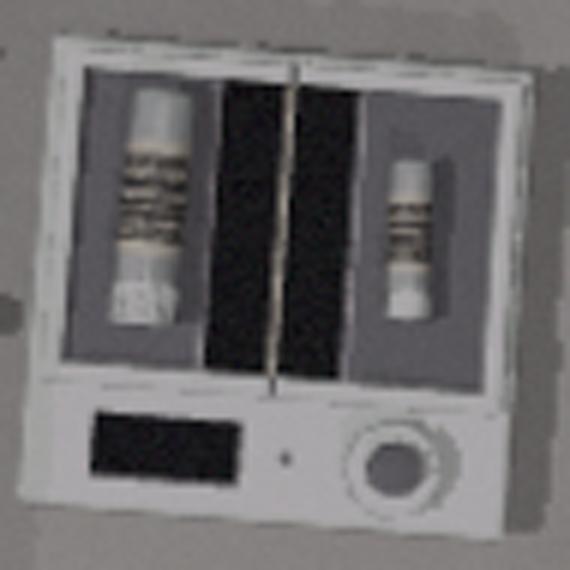

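The enlarged crop shows the large tube's ends at (163,90) and (143,322), and the scan line running from (291,85) to (274,378). The small tube runs from (413,160) to (407,320). The key centre is at (395,468).

Run:
```python
from h import *
im=pickle.load(open('top.pkl','rb'))
W=lambda x,y,z: ray(im,276+x/6-.4,180+y/6-.4,z)
# scan line by two black contours centre
c=(np.array([52.49,38.18])+[40.19,37.37])/2+[276,180]
S=ray(im,*c,28); print('S',S.round(1))
a,b=W(291,85,28),W(274,378,28); L=(a-b)/np.linalg.norm(a-b); print('line',a.round(1),b.round(1),np.degrees(np.arctan2(L[1],L[0])),np.linalg.norm(a-b))
S=(a+b)/2; print('S2',S.round(1)); N=np.array([-L[1],L[0],0])
def rel(n,P): d=P-S; print(n,P.round(1),'x %.1f y %.1f'%(d@L,d@N))
p,q=W(163,90,28+13),W(143,322,28+13)
rel('T far',p);rel('T cap',q);rel('T',(p+q)/2);d=p-q;print('ang',np.degrees(np.arctan2(d[1],d[0])),np.linalg.norm(d))
p,q=W(413,160,36.5),W(407,320,36.5);rel('small',(p+q)/2)
rel('key',W(395,468,49))
# side view refinement: back/triang of key and tube
D=pickle.load(open('side.pkl','rb'))
for n,X in(('S',S),('key',W(395,468,49)),('farline',a),('nearline',b),('tcp',[198,-539,204])): print(n,np.round(proj(D,X),1))
p=D['pixels'][165:250,260:400];cv2.imwrite('pics/side_c.png',cv2.resize(p,None,fx=5.5,fy=5.5,interpolation=cv2.INTER_CUBIC))
```

```text
S [552.5 -87.5  28. ]
line [610.6 -92.8  28. ] [492.8 -83.8  28. ] -4.380350295804485 118.17882276015388
S2 [551.7 -88.3  28. ]
T far [607.8 -40.7  41. ] x 52.3 y 51.8
T cap [515.4 -31.3  41. ] x -40.6 y 54.1
T [561.6 -36.   41. ] x 5.9 y 52.9
ang -5.7929361920724 92.9528196396271
small [ 547.  -138.5   36.5] x -0.9 y -50.3
key [ 456.5 -129.1   49. ] x -91.8 y -48.0
S [318.4 199.7]
key [369.1 187.6]
farline [291.2 195. ]
nearline [346.6 204.6]
tcp [506.8  71.2]
```

View pics/side_c.png

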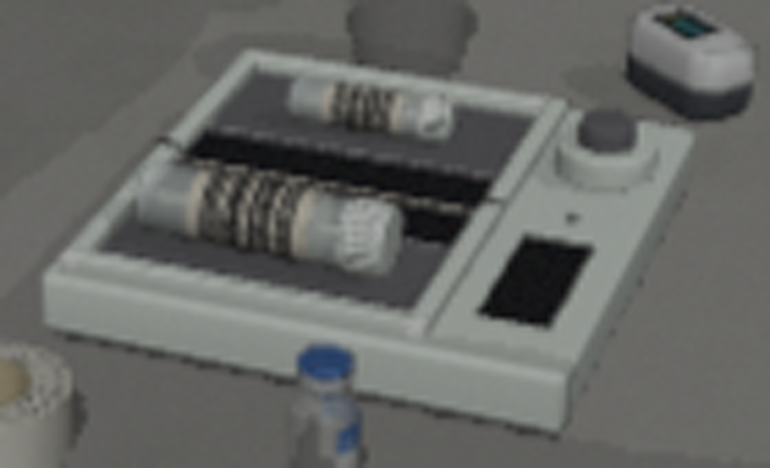

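The tube axis is about 53 mm left of the line, at x +6 mm along it and 1.4° off parallel. The side view agrees with the top view on the key to about 1.5 mm. Next I move over the tube with the gripper closing.

```bash
python3 -m inch '[{"tx":0.259,"ty":-0.177,"wz":24.5,"hand":1},{"tx":0.259,"ty":-0.177,"wz":24.5,"hand":1},{"tx":0.259,"ty":-0.177,"wz":24.5,"hand":1},{"tx":0.259,"ty":-0.177,"wz":24.5,"hand":1},{"tx":0.259,"ty":-0.177,"wz":24.5,"hand":1},{"tx":0.259,"ty":-0.177,"wz":24.5,"hand":1},{"tx":0.259,"ty":-0.177,"wz":24.5,"hand":1},{"tx":0.259,"ty":-0.177,"wz":24.5,"hand":1},{"tx":0.259,"ty":-0.177,"wz":24.5,"hand":1},{"tx":0.259,"ty":-0.177,"wz":24.5,"hand":1}]' 10; python3 -c "
from workcell import r
import numpy as np
s=r.state();print(s['t'],s['position'],np.round(s['tcp_rot'],4).tolist(),s['wrist_force'],s['grip_width'])"
```

```text
0.1 [ 197.9850828  -539.10465509  204.45461367] [[0.9388, 0.3446, -0.0004], [0.3446, -0.9387, 0.0019], [0.0003, -0.0019, -1.0]] [-0.07648817 -0.55447307  0.62748821] 1.0026250540642034schema error: expected keys tx, ty, tz, wx, wy, wz, hand
```

```bash
python3 -m inch '[{"tx":0.259,"ty":-0.177,"tz":0,"wx":0,"wy":0,"wz":24.5,"hand":1},{"tx":0.259,"ty":-0.177,"tz":0,"wx":0,"wy":0,"wz":24.5,"hand":1},{"tx":0.259,"ty":-0.177,"tz":0,"wx":0,"wy":0,"wz":24.5,"hand":1},{"tx":0.259,"ty":-0.177,"tz":0,"wx":0,"wy":0,"wz":24.5,"hand":1},{"tx":0.259,"ty":-0.177,"tz":0,"wx":0,"wy":0,"wz":24.5,"hand":1},{"tx":0.259,"ty":-0.177,"tz":0,"wx":0,"wy":0,"wz":24.5,"hand":1},{"tx":0.259,"ty":-0.177,"tz":0,"wx":0,"wy":0,"wz":24.5,"hand":1},{"tx":0.259,"ty":-0.177,"tz":0,"wx":0,"wy":0,"wz":24.5,"hand":1},{"tx":0.259,"ty":-0.177,"tz":0,"wx":0,"wy":0,"wz":24.5,"hand":1},{"tx":0.259,"ty":-0.177,"tz":0,"wx":0,"wy":0,"wz":24.5,"hand":1}]' 10; python3 -c "
from workcell import r
import numpy as np
s=r.state();print(s['t'],s['position'],np.round(s['tcp_rot'],4).tolist(),s['wrist_force'],s['grip_width'])"
```

```text
t: 0.93
position: [380.5, -283.3, 205.1]
tcp_rot: [[0.997, -0.073, -0.001], [-0.073, -0.997, 0.0], [-0.001, 0.0, -1.0]]
wrist_force: [0.1, -0.4, 0.2]
grip_width: 0.327
gripper_force: 0.0
0.9333 [ 380.53549525 -283.28511823  205.12133916] [[0.9974, -0.0725, -0.0008], [-0.0725, -0.9974, 0.0], [-0.0008, 0.0, -1.0]] [ 0.0597857  -0.40300895  0.21787258] 0.3272322103486748
```

```bash
python3 -m inch '[{"tx":0.163,"ty":-0.267,"tz":0.08,"wx":0,"wy":0,"wz":0,"hand":1},{"tx":0.163,"ty":-0.267,"tz":0.08,"wx":0,"wy":0,"wz":0,"hand":1},{"tx":0.163,"ty":-0.267,"tz":0.08,"wx":0,"wy":0,"wz":0,"hand":1},{"tx":0.163,"ty":-0.267,"tz":0.08,"wx":0,"wy":0,"wz":0,"hand":1},{"tx":0.163,"ty":-0.267,"tz":0.08,"wx":0,"wy":0,"wz":0,"hand":1},{"tx":0.163,"ty":-0.267,"tz":0.08,"wx":0,"wy":0,"wz":0,"hand":1},{"tx":0.163,"ty":-0.267,"tz":0.08,"wx":0,"wy":0,"wz":0,"hand":1},{"tx":0.163,"ty":-0.267,"tz":0.08,"wx":0,"wy":0,"wz":0,"hand":1},{"tx":0.163,"ty":-0.267,"tz":0.13,"wx":0,"wy":0,"wz":0,"hand":1},{"tx":0.163,"ty":-0.267,"tz":0.13,"wx":0,"wy":0,"wz":0,"hand":1}]'; python3 -c "
from workcell import r
import cv2
s=r.state();print(s['t'],s['position'],s['wrist_force'],s['grip_width'])
im=r.get_image('side')
p=im['pixels'][105:250,230:410];cv2.imwrite('pics/s1.png',cv2.resize(p,None,fx=4,fy=4,interpolation=cv2.INTER_CUBIC))"
```

```text
t: 1.77
position: [560.1, -30.0, 70.2]
tcp_rot: [[0.997, -0.075, -0.008], [-0.075, -0.997, 0.001], [-0.008, -0.0, -1.0]]
wrist_force: [-2.3, 0.2, -1.3]
grip_width: 0.005
gripper_force: 0.0
1.7667 [560.06721365 -30.02326616  70.17439926] [-2.29274654  0.17471764 -1.3254286 ] 0.004893837915834346
```

View pics/s1.png

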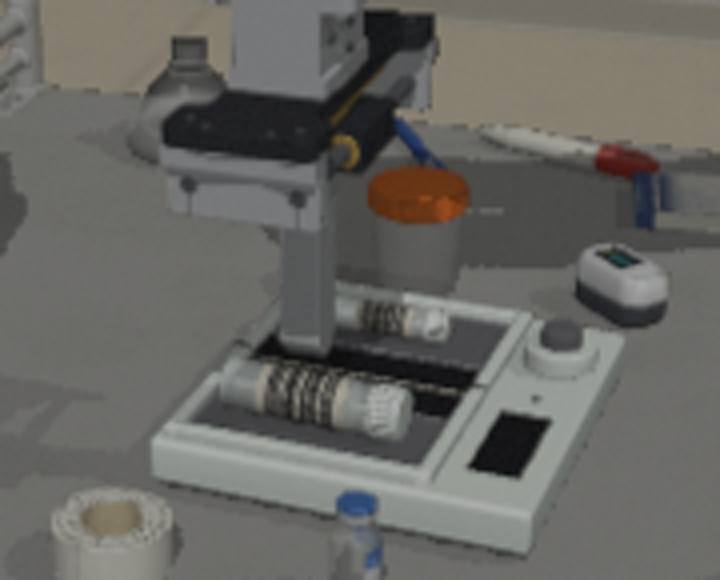

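The gripper is closed, with its tip at about (307,350), some 16 mm above the tube at (310,395). I'll descend slowly now.

```bash
python3 -m inch '[{"tx":0,"ty":0,"tz":0.006,"wx":0,"wy":0,"wz":0,"hand":1},{"tx":0,"ty":0,"tz":0.010,"wx":0,"wy":0,"wz":0,"hand":1},{"tx":0,"ty":0,"tz":0.012,"wx":0,"wy":0,"wz":0,"hand":1},{"tx":0,"ty":0,"tz":0.012,"wx":0,"wy":0,"wz":0,"hand":1},{"tx":0,"ty":0,"tz":0.012,"wx":0,"wy":0,"wz":0,"hand":1},{"tx":0,"ty":0,"tz":0.012,"wx":0,"wy":0,"wz":0,"hand":1}]'
```

```text
t: 2.32
position: [563.8, -31.1, 64.6]
tcp_rot: [[0.997, -0.076, 0.002], [-0.076, -0.997, -0.0], [0.002, 0.0, -1.0]]
wrist_force: [-1.1, 0.5, -0.8]
grip_width: 0.008
gripper_force: 0.0
```

```bash
python3 -m inch '[{"tx":0,"ty":0,"tz":0.004,"wx":0,"wy":0,"wz":0,"hand":1},{"tx":0,"ty":0,"tz":0.007,"wx":0,"wy":0,"wz":0,"hand":1},{"tx":0,"ty":0,"tz":0.007,"wx":0,"wy":0,"wz":0,"hand":1},{"tx":0,"ty":0,"tz":0.007,"wx":0,"wy":0,"wz":0,"hand":1}]' | egrep 't:|pos|_force: \['
python3 -m inch '[{"tx":0,"ty":0,"tz":0.0015,"wx":0,"wy":0,"wz":0,"hand":1},{"tx":0,"ty":0,"tz":0.0015,"wx":0,"wy":0,"wz":0,"hand":1},{"tx":0,"ty":0,"tz":0.0015,"wx":0,"wy":0,"wz":0,"hand":1}]' | egrep 'pos|_force: \['
python3 -m inch '[{"tx":0,"ty":0,"tz":0.001,"wx":0,"wy":0,"wz":0,"hand":1},{"tx":0,"ty":0,"tz":0.001,"wx":0,"wy":0,"wz":0,"hand":1},{"tx":0,"ty":0,"tz":0.001,"wx":0,"wy":0,"wz":0,"hand":1}]' | egrep 'pos|_force: \['
```

```text
t: 2.65
position: [562.6, -30.4, 56.0]
tcp_rot: [[0.997, -0.076, -0.001], [-0.076, -0.997, 0.0], [-0.001, -0.0, -1.0]]
wrist_force: [0.2, -0.8, -0.1]
position: [562.9, -30.4, 54.8]
wrist_force: [-0.2, 0.4, -0.4]
position: [563.0, -30.5, 53.9]
wrist_force: [-0.1, 0.7, 0.2]
```

```bash
python3 -m inch '[{"tx":0,"ty":0,"tz":0.0005,"wx":0,"wy":0,"wz":0,"hand":1},{"tx":0,"ty":0,"tz":0.0005,"wx":0,"wy":0,"wz":0,"hand":1}]' | egrep 'pos|_force: \['
python3 -m inch '[{"tx":0,"ty":0,"tz":0.0005,"wx":0,"wy":0,"wz":0,"hand":1},{"tx":0,"ty":0,"tz":0.0005,"wx":0,"wy":0,"wz":0,"hand":1}]' | egrep 'pos|_force: \['
```

```text
position: [563.1, -30.5, 53.4]
wrist_force: [-0.0, -0.6, -0.1]
position: [563.2, -30.4, 53.2]
wrist_force: [-0.6, 0.5, 2.4]
```

Contact is at z = 53.2 mm with 2.4 N, so I'm starting a short test stroke.

```bash
python3 -m inch '[{"tx":0,"ty":0.001,"tz":0,"wx":0,"wy":0,"wz":0,"hand":1},{"tx":0,"ty":0.003,"tz":0,"wx":0,"wy":0,"wz":0,"hand":1},{"tx":0,"ty":0.006,"tz":0,"wx":0,"wy":0,"wz":0,"hand":1},{"tx":0,"ty":0.009,"tz":0,"wx":0,"wy":0,"wz":0,"hand":1},{"tx":0,"ty":0.01,"tz":0,"wx":0,"wy":0,"wz":0,"hand":1}]' | egrep 'pos|_force: \['
```

```text
position: [562.1, -40.9, 54.1]
wrist_force: [-3.1, -0.2, 8.4]
```

```bash
python3 -m inch '[{"tx":0,"ty":0,"tz":0,"wx":0,"wy":0,"wz":0,"hand":1},{"tx":0,"ty":0,"tz":0,"wx":0,"wy":0,"wz":0,"hand":1}]' | egrep 'pos|_force: \['
python3 - <<'E'
from workcell import r
import cv2
im=r.get_image('side')
cv2.imwrite('pics/s2.png',cv2.resize(im['pixels'][155:245,260:390],None,fx=6,fy=6,interpolation=cv2.INTER_CUBIC))
E
```

```text
position: [562.1, -41.0, 54.1]
wrist_force: [-3.5, -0.2, 8.0]
```

View pics/s2.png

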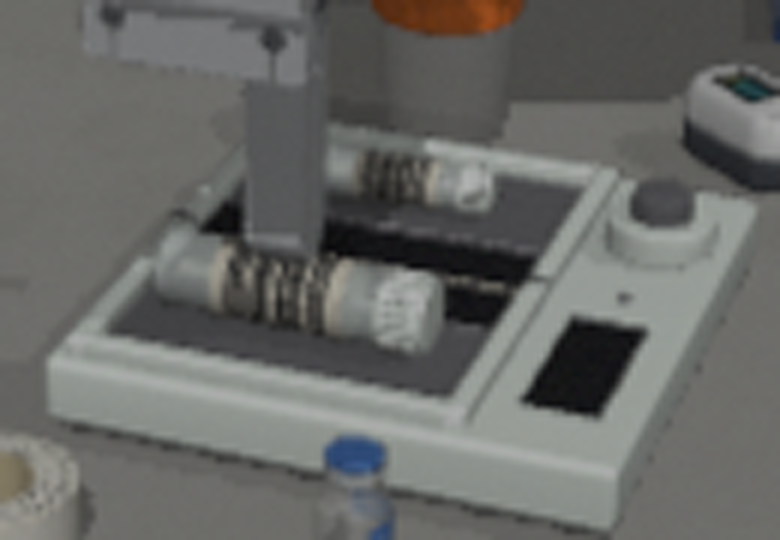

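The fingertip at about (285,245) rests on the tube's middle. The force has risen to 8 N as the flat of the tip came onto the crown, so I ease off slightly and continue.

```bash
python3 -m inch '[{"tx":0,"ty":0,"tz":-0.0006,"wx":0,"wy":0,"wz":0,"hand":1},{"tx":0,"ty":0,"tz":-0.0006,"wx":0,"wy":0,"wz":0,"hand":1}]' | egrep 'pos|_force: \['; python3 -m inch '[{"tx":0,"ty":0.001,"tz":0,"wx":0,"wy":0,"wz":0,"hand":1},{"tx":0,"ty":0.003,"tz":0,"wx":0,"wy":0,"wz":0,"hand":1},{"tx":0,"ty":0.006,"tz":0,"wx":0,"wy":0,"wz":0,"hand":1},{"tx":0,"ty":0.008,"tz":0,"wx":0,"wy":0,"wz":0,"hand":1},{"tx":0,"ty":0.008,"tz":0,"wx":0,"wy":0,"wz":0,"hand":1}]' | egrep 'pos|_force: \['
python3 - <<'E'
from workcell import r
import cv2
im=r.get_image('side')
cv2.imwrite('pics/s3.png',cv2.resize(im['pixels'][155:245,260:390],None,fx=6,fy=6,interpolation=cv2.INTER_CUBIC))
E
```

```text
position: [562.2, -40.8, 54.2]
wrist_force: [-2.6, 0.3, 6.0]
position: [561.3, -49.0, 54.1]
wrist_force: [-3.4, -0.7, 6.6]
```

```bash
python3 -m inch '[{"tx":0,"ty":0,"tz":-0.0006,"wx":0,"wy":0,"wz":0,"hand":1},{"tx":0,"ty":0.001,"tz":-0.0006,"wx":0,"wy":0,"wz":0,"hand":1},{"tx":0,"ty":0.003,"tz":-0.0006,"wx":0,"wy":0,"wz":0,"hand":1},{"tx":0,"ty":0.005,"tz":-0.0006,"wx":0,"wy":0,"wz":0,"hand":1},{"tx":0,"ty":0.006,"tz":-0.0006,"wx":0,"wy":0,"wz":0,"hand":1},{"tx":0,"ty":0.006,"tz":-0.0006,"wx":0,"wy":0,"wz":0,"hand":1}]' | egrep 'pos|_force: \['; python3 -m inch '[{"tx":0,"ty":0,"tz":-0.01,"wx":0,"wy":0,"wz":0,"hand":1},{"tx":0,"ty":0,"tz":-0.02,"wx":0,"wy":0,"wz":0,"hand":1},{"tx":0,"ty":-0.01,"tz":-0.02,"wx":0,"wy":0,"wz":0,"hand":1},{"tx":0,"ty":-0.01,"tz":-0.02,"wx":0,"wy":0,"wz":0,"hand":1},{"tx":0,"ty":-0.01,"tz":-0.02,"wx":0,"wy":0,"wz":0,"hand":1}]' | egrep 't:|pos|_force: \['
python3 - <<'E'
from workcell import r
import cv2,pickle,numpy as np
im=r.get_image('side');pickle.dump(im,open('s4.pkl','wb'))
t=r.get_image('top');pickle.dump(t,open('t4.pkl','wb'))
a=cv2.resize(im['pixels'][165:235,260:390],None,fx=5,fy=5,interpolation=cv2.INTER_CUBIC)
b=cv2.resize(t['pixels'][180:275,276:371],None,fx=3.6,fy=3.6,interpolation=cv2.INTER_CUBIC)[:,:150]
b=cv2.resize(b,None,fx=350/b.shape[0],fy=350/b.shape[0])
cv2.imwrite('pics/s4.png',np.hstack([a,b])[:600,:800])
E
```

```text
position: [561.0, -54.8, 54.0]
wrist_force: [-1.6, -0.5, 3.1]
t: 5.67
position: [562.2, -43.7, 74.5]
tcp_rot: [[0.997, -0.075, 0.001], [-0.075, -0.997, -0.0], [0.001, -0.0, -1.0]]
wrist_force: [0.7, 0.5, 1.0]
```

View pics/s4.png

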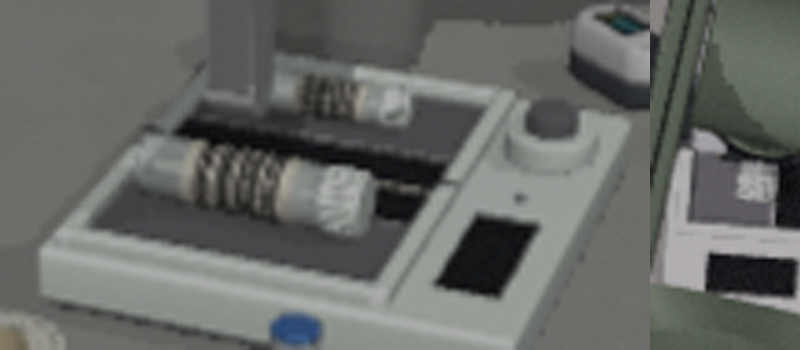

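The tube rolled cleanly: in the top view its cap shifted about 11–12 mm for a 24.4 mm finger stroke. In the side view it lies at (145–375,150–235), still parallel to the line. On to stroke 2.

```bash
python3 -m inch '[{"tx":0,"ty":0,"tz":0.01,"wx":0,"wy":0,"wz":0,"hand":1},{"tx":0,"ty":0,"tz":0.016,"wx":0,"wy":0,"wz":0,"hand":1},{"tx":0,"ty":0,"tz":0.0185,"wx":0,"wy":0,"wz":0,"hand":1},{"tx":0,"ty":0,"tz":0.0195,"wx":0,"wy":0,"wz":0,"hand":1},{"tx":0,"ty":0,"tz":0.0198,"wx":0,"wy":0,"wz":0,"hand":1},{"tx":0,"ty":0,"tz":0.0198,"wx":0,"wy":0,"wz":0,"hand":1},{"tx":0,"ty":0,"tz":0.0198,"wx":0,"wy":0,"wz":0,"hand":1}]' | egrep 't:|pos|_force: \['
```

```text
t: 6.35
position: [562.1, -44.6, 54.2]
tcp_rot: [[0.997, -0.076, 0.0], [-0.076, -0.997, -0.0], [0.0, 0.0, -1.0]]
wrist_force: [-0.1, -0.8, 0.6]
```

```bash
python3 -m inch '[{"tx":0,"ty":0,"tz":0.0004,"wx":0,"wy":0,"wz":0,"hand":1},{"tx":0,"ty":0,"tz":0.0004,"wx":0,"wy":0,"wz":0,"hand":1}]' | egrep 'pos|_force: \['
python3 -m inch '[{"tx":0,"ty":0.001,"tz":0,"wx":0,"wy":0,"wz":0,"hand":1},{"tx":0,"ty":0.003,"tz":0,"wx":0,"wy":0,"wz":0,"hand":1},{"tx":0,"ty":0.006,"tz":0,"wx":0,"wy":0,"wz":0,"hand":1},{"tx":0,"ty":0.008,"tz":0,"wx":0,"wy":0,"wz":0,"hand":1},{"tx":0,"ty":0.008,"tz":0,"wx":0,"wy":0,"wz":0,"hand":1}]' | egrep 'pos|_force: \['
```

```text
position: [562.2, -44.6, 54.0]
wrist_force: [0.2, 0.0, -0.3]
position: [561.3, -53.0, 54.2]
wrist_force: [-1.6, 0.6, 2.5]
```

```bash
python3 -m inch '[{"tx":0,"ty":0.002,"tz":0,"wx":0,"wy":0,"wz":0,"hand":1},{"tx":0,"ty":0.005,"tz":0,"wx":0,"wy":0,"wz":0,"hand":1},{"tx":0,"ty":0.008,"tz":0,"wx":0,"wy":0,"wz":0,"hand":1},{"tx":0,"ty":0.01,"tz":0,"wx":0,"wy":0,"wz":0,"hand":1},{"tx":0,"ty":0.01,"tz":0,"wx":0,"wy":0,"wz":0,"hand":1}]' | egrep 'pos|_force: \['
python3 -m inch '[{"tx":0,"ty":0.002,"tz":0,"wx":0,"wy":0,"wz":0,"hand":1},{"tx":0,"ty":0.004,"tz":0,"wx":0,"wy":0,"wz":0,"hand":1},{"tx":0,"ty":0.006,"tz":0,"wx":0,"wy":0,"wz":0,"hand":1},{"tx":0,"ty":0.006,"tz":0,"wx":0,"wy":0,"wz":0,"hand":1}]' | egrep 'pos|_force: \['
cat > look.py <<'E'
from workcell import r
from h import *
import sys
S=np.array([551.7,-88.3,28]);L=np.array([.9971,-.0764,0]);N=np.array([.0764,.9971,0])
im=r.get_image('side');im['pixels']=im['pixels'].copy();n=sys.argv[1]
pickle.dump(im,open(n+'.pkl','wb'))
cv2.imwrite(f'pics/{n}.png',cv2.resize(im['pixels'][165:235,260:390],None,fx=6,fy=6,interpolation=cv2.INTER_CUBIC))
for nm,Y in(('now',im['pixels']),('start',pickle.load(open('side.pkl','rb'))['pixels'])):
    h=cv2.cvtColor(Y,cv2.COLOR_BGR2HSV)
    m=np.zeros(h.shape[:2],np.uint8)
    m[165:235,260:390]=((h[...,2]>150)&(h[...,1]<40))[165:235,260:390]
    k,l,st,c=cv2.connectedComponentsWithStats(m)
    for i in range(1,k):
        if 25<st[i,4]<600:
            d=ray(im,*c[i],41)-S; print(nm,st[i].tolist(),c[i].round(1),'x %.1f y %.1f'%(d@L,d@N))
E
python3 look.py s5
```

```text
position: [560.4, -63.0, 54.1]
wrist_force: [-2.2, 0.3, 5.8]
position: [560.2, -68.8, 53.6]
wrist_force: [-1.4, -0.1, 2.4]
now [333, 179, 29, 22, 121] [347.9 185.8] x -45.3 y -57.1
now [325, 196, 9, 10, 52] [329.1 200. ] x -27.7 y 16.9
start [292, 175, 67, 15, 103] [323.2 180.1] x 11.3 y -65.1
start [365, 188, 14, 8, 31] [373.1 193. ] x -101.8 y -42.9
start [339, 189, 46, 41, 271] [363.6 214. ] x -104.7 y 47.6
start [322, 202, 9, 8, 43] [325.9 205.2] x -28.3 y 39.8
start [272, 203, 78, 23, 145] [313.5 216. ] x -19.7 y 87.8
start [268, 214, 94, 21, 205] [314.5 224.2] x -31.0 y 115.3
```

```bash
python3 -m inch '[{"tx":0,"ty":0,"tz":-0.008,"wx":0,"wy":0,"wz":0,"hand":1},{"tx":0,"ty":0,"tz":-0.012,"wx":0,"wy":0,"wz":0,"hand":1},{"tx":0,"ty":-0.012,"tz":-0.012,"wx":0,"wy":0,"wz":0,"hand":1},{"tx":0,"ty":-0.012,"tz":-0.012,"wx":0,"wy":0,"wz":0,"hand":1},{"tx":0,"ty":-0.012,"tz":-0.006,"wx":0,"wy":0,"wz":0,"hand":1},{"tx":0,"ty":-0.012,"tz":-0.002,"wx":0,"wy":0,"wz":0,"hand":1},{"tx":0,"ty":-0.012,"tz":-0.0005,"wx":0,"wy":0,"wz":0,"hand":1},{"tx":0,"ty":-0.012,"tz":0,"wx":0,"wy":0,"wz":0,"hand":1},{"tx":0,"ty":-0.012,"tz":0,"wx":0,"wy":0,"wz":0,"hand":1},{"tx":0,"ty":-0.012,"tz":0,"wx":0,"wy":0,"wz":0,"hand":1}]' | egrep 't:|pos|_force: \['
```

```text
t: 8.57
position: [560.8, -56.5, 53.7]
tcp_rot: [[0.997, -0.076, -0.001], [-0.076, -0.997, -0.0], [-0.001, 0.0, -1.0]]
wrist_force: [-0.9, 0.7, 0.2]
```

```bash
python3 -m inch '[{"tx":0,"ty":0.001,"tz":0,"wx":0,"wy":0,"wz":0,"hand":1},{"tx":0,"ty":0.003,"tz":0,"wx":0,"wy":0,"wz":0,"hand":1},{"tx":0,"ty":0.006,"tz":0,"wx":0,"wy":0,"wz":0,"hand":1},{"tx":0,"ty":0.009,"tz":0,"wx":0,"wy":0,"wz":0,"hand":1},{"tx":0,"ty":0.012,"tz":0,"wx":0,"wy":0,"wz":0,"hand":1},{"tx":0,"ty":0.012,"tz":0,"wx":0,"wy":0,"wz":0,"hand":1}]' | egrep 'pos|_force: \['
python3 -m inch '[{"tx":0,"ty":0.002,"tz":0,"wx":0,"wy":0,"wz":0,"hand":1},{"tx":0,"ty":0.005,"tz":0,"wx":0,"wy":0,"wz":0,"hand":1},{"tx":0,"ty":0.008,"tz":0,"wx":0,"wy":0,"wz":0,"hand":1},{"tx":0,"ty":0.010,"tz":0,"wx":0,"wy":0,"wz":0,"hand":1},{"tx":0,"ty":0.01,"tz":0,"wx":0,"wy":0,"wz":0,"hand":1}]' | egrep 'pos|_force: \['
python3 look.py s6 | grep now
```

```text
position: [560.2, -69.3, 54.2]
wrist_force: [-2.3, -1.4, 4.2]
position: [559.5, -79.0, 53.9]
wrist_force: [-1.4, 0.2, 4.3]
now [333, 179, 26, 9, 75] [343.4 182.3] x -32.0 y -69.6
now [350, 184, 12, 17, 44] [355.5 192. ] x -67.4 y -34.9
now [326, 193, 9, 10, 53] [330.4 197.4] x -26.8 y 5.5
```

```bash
python3 -m inch '[{"tx":0,"ty":0,"tz":-0.008,"wx":0,"wy":0,"wz":0,"hand":1},{"tx":0,"ty":0,"tz":-0.012,"wx":0,"wy":0,"wz":0,"hand":1},{"tx":0,"ty":-0.011,"tz":-0.012,"wx":0,"wy":0,"wz":0,"hand":1},{"tx":0,"ty":-0.011,"tz":-0.012,"wx":0,"wy":0,"wz":0,"hand":1},{"tx":0,"ty":-0.011,"tz":-0.006,"wx":0,"wy":0,"wz":0,"hand":1},{"tx":0,"ty":-0.011,"tz":-0.002,"wx":0,"wy":0,"wz":0,"hand":1},{"tx":0,"ty":-0.011,"tz":-0.0005,"wx":0,"wy":0,"wz":0,"hand":1},{"tx":0,"ty":-0.011,"tz":0,"wx":0,"wy":0,"wz":0,"hand":1},{"tx":0,"ty":-0.011,"tz":0,"wx":0,"wy":0,"wz":0,"hand":1}]' | egrep 't:|pos|_force: \['
python3 -m inch '[{"tx":0,"ty":0.001,"tz":0,"wx":0,"wy":0,"wz":0,"hand":1},{"tx":0,"ty":0.003,"tz":0,"wx":0,"wy":0,"wz":0,"hand":1},{"tx":0,"ty":0.006,"tz":0,"wx":0,"wy":0,"wz":0,"hand":1},{"tx":0,"ty":0.009,"tz":0,"wx":0,"wy":0,"wz":0,"hand":1},{"tx":0,"ty":0.012,"tz":0,"wx":0,"wy":0,"wz":0,"hand":1},{"tx":0,"ty":0.012,"tz":0,"wx":0,"wy":0,"wz":0,"hand":1}]' | egrep 'pos|_force: \['
python3 -m inch '[{"tx":0,"ty":0.002,"tz":0,"wx":0,"wy":0,"wz":0,"hand":1},{"tx":0,"ty":0.005,"tz":0,"wx":0,"wy":0,"wz":0,"hand":1},{"tx":0,"ty":0.008,"tz":0,"wx":0,"wy":0,"wz":0,"hand":1},{"tx":0,"ty":0.008,"tz":0,"wx":0,"wy":0,"wz":0,"hand":1}]' | egrep 'pos|_force: \['
python3 look.py s7 | grep now
```

```text
t: 10.28
position: [559.7, -67.3, 53.6]
tcp_rot: [[0.997, -0.076, -0.001], [-0.076, -0.997, 0.0], [-0.001, -0.0, -1.0]]
wrist_force: [0.1, 1.0, 1.5]
position: [559.4, -80.3, 54.2]
wrist_force: [-1.5, 0.9, 3.8]
position: [558.7, -88.1, 54.1]
wrist_force: [-3.2, -1.6, 5.1]
now [333, 179, 26, 9, 75] [343.4 182.4] x -32.2 y -69.4
now [350, 184, 12, 17, 43] [355.6 191.9] x -67.3 y -35.5
now [328, 191, 8, 9, 50] [331.4 194.5] x -24.9 y -7.2
```

```bash
python3 -m inch '[{"tx":0,"ty":0,"tz":-0.03,"wx":0,"wy":0,"wz":0,"hand":1},{"tx":0,"ty":0,"tz":-0.06,"wx":0,"wy":0,"wz":0,"hand":1},{"tx":0,"ty":0.3,"tz":-0.06,"wx":0,"wy":0,"wz":0,"hand":1},{"tx":0,"ty":0.3,"tz":-0.06,"wx":0,"wy":0,"wz":0,"hand":1},{"tx":0,"ty":0.3,"tz":-0.06,"wx":0,"wy":0,"wz":0,"hand":1},{"tx":0,"ty":0.3,"tz":-0.06,"wx":0,"wy":0,"wz":0,"hand":1},{"tx":0,"ty":0.3,"tz":-0.06,"wx":0,"wy":0,"wz":0,"hand":1},{"tx":0,"ty":0.3,"tz":-0.06,"wx":0,"wy":0,"wz":0,"hand":1},{"tx":0,"ty":0.3,"tz":-0.06,"wx":0,"wy":0,"wz":0,"hand":1},{"tx":0,"ty":0.3,"tz":-0.06,"wx":0,"wy":0,"wz":0,"hand":1}]' | egrep 't:|pos|_force: \['
python3 - <<'E'
from workcell import r
from h import *
t=r.get_image('top');pickle.dump(t,open('t8.pkl','wb'))
s=r.get_image('side');pickle.dump(s,open('s8.pkl','wb'))
b=cv2.resize(t['pixels'][180:275,276:371],None,fx=6,fy=6,interpolation=cv2.INTER_CUBIC)
cv2.imwrite('pics/t8.png',b)
E
```

```text
t: 12.0
position: [535.0, -393.7, 113.5]
tcp_rot: [[0.997, -0.081, 0.002], [-0.081, -0.997, -0.004], [0.002, 0.004, -1.0]]
wrist_force: [-0.1, -0.5, 1.3]
```

View pics/t8.png

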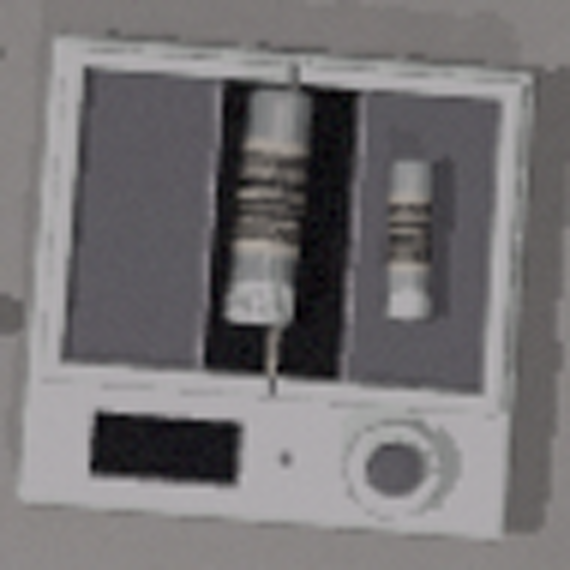

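The top view shows the tube with ends at about (280,90) and (259,324). It is still slightly left of the line, whose visible ends are (293,75) and (273,380), and is tilted a little. I'll measure its edges against the black window.

```bash
cat > ed.py <<'E'
from h import *
import sys
S=np.array([551.7,-88.3,28]);L=np.array([.9971,-.0764,0]);N=np.array([.0764,.9971,0])
i0=pickle.load(open('top.pkl','rb'));im=pickle.load(open(sys.argv[1],'rb'))
g=lambda i:cv2.cvtColor(i['pixels'],cv2.COLOR_BGR2GRAY).astype(float)
# scan line from start picture: peak between the black panels
P=[]
for v in range(196,242):
    row=g(i0)[v]; c=round(np.interp(v,[194,243],[324.3,321.3])); u=np.arange(c-3,c+4); w=np.clip(row[u]-45,0,None); P.append(ray(i0,(u*w).sum()/w.sum(),v,28))
P=np.array(P);k=np.polyfit(P[:,0],P[:,1],1);print('line y at 551.7: %.1f slope deg %.2f'%(np.polyval(k,551.7),np.degrees(np.arctan(k[0]))))
T=[]
lo,hi=(200,232)
for v in range(lo,hi):
    row=g(im)[v].copy(); c=round(np.interp(v,[195,234],[float(sys.argv[2]),float(sys.argv[3])])); 
    seg=row[c-11:c+12]; m=seg>60
    # subpixel crossing outward from the centre
    def cross(d):
        for n in range(2,11):
            a,b=row[c+d*n],row[c+d*(n+1)]
            if b<62<=a and row[c+d*(n+2)]<62: return c+d*(n+(a-62)/(a-b))
    l,r_=cross(-1),cross(1)
    if l and r_: T.append(np.r_[ray(im,(l+r_)/2,v,41),r_-l])
T=np.array(T);q=np.polyfit(T[:,0],T[:,1],1);print(len(T),'width px %.1f'%np.median(T[:,3]))
for x in(515,560,605): print(x,'tube-line y: %.1f'%(np.polyval(q,x)-np.polyval(k,x)))
print('tube slope deg %.2f'%np.degrees(np.arctan(q[0])))
c=(ray(im,*map(float,sys.argv[4:6]),41)+ray(im,*map(float,sys.argv[6:8]),41))/2;print('tube mid',c.round(1),np.polyval(q,c[0]).round(1))
E
python3 ed.py t8.pkl 322.3 319 322.3 194.6 318.8 233.6
```

```text
line y at 551.7: -87.7 slope deg -5.18
29 width px 10.3
515 tube-line y: 8.1
560 tube-line y: 6.7
605 tube-line y: 5.3
tube slope deg -6.94
tube mid [560.6 -82.4  41. ] -81.8
```

There is 6.7 mm left to go at mid-length and the tilt is about 1.5°, which is fine. A final stroke of about 13.4 mm should finish it.

```bash
python3 -m inch '[{"tx":-0.003,"ty":-0.306,"tz":0,"wx":0,"wy":0,"wz":0,"hand":1},{"tx":-0.003,"ty":-0.306,"tz":0,"wx":0,"wy":0,"wz":0,"hand":1},{"tx":-0.003,"ty":-0.306,"tz":0,"wx":0,"wy":0,"wz":0,"hand":1},{"tx":-0.003,"ty":-0.306,"tz":0,"wx":0,"wy":0,"wz":0,"hand":1},{"tx":-0.003,"ty":-0.306,"tz":0,"wx":0,"wy":0,"wz":0,"hand":1},{"tx":-0.003,"ty":-0.306,"tz":0,"wx":0,"wy":0,"wz":0,"hand":1},{"tx":-0.003,"ty":-0.306,"tz":0,"wx":0,"wy":0,"wz":0,"hand":1},{"tx":-0.003,"ty":-0.306,"tz":0,"wx":0,"wy":0,"wz":0,"hand":1},{"tx":-0.003,"ty":-0.306,"tz":0.04,"wx":0,"wy":0,"wz":0,"hand":1},{"tx":-0.003,"ty":-0.306,"tz":0.04,"wx":0,"wy":0,"wz":0,"hand":1}]' | egrep 't:|pos|_force: \['
python3 -m inch '[{"tx":0,"ty":0,"tz":0.008,"wx":0,"wy":0,"wz":0,"hand":1},{"tx":0,"ty":0,"tz":0.014,"wx":0,"wy":0,"wz":0,"hand":1},{"tx":0,"ty":0,"tz":0.016,"wx":0,"wy":0,"wz":0,"hand":1},{"tx":0,"ty":0,"tz":0.016,"wx":0,"wy":0,"wz":0,"hand":1},{"tx":0,"ty":0,"tz":0.016,"wx":0,"wy":0,"wz":0,"hand":1}]' | egrep 'pos|_force: \['
```

```text
t: 12.93
position: [551.0, -75.8, 68.4]
tcp_rot: [[0.997, -0.071, -0.01], [-0.07, -0.998, 0.004], [-0.01, -0.003, -1.0]]
wrist_force: [-1.9, 0.8, -1.7]
position: [556.8, -81.8, 58.8]
wrist_force: [0.2, 0.3, 0.5]
```

```bash
python3 -m inch '[{"tx":0,"ty":0,"tz":0.003,"wx":0,"wy":0,"wz":0,"hand":1},{"tx":0,"ty":0,"tz":0.004,"wx":0,"wy":0,"wz":0,"hand":1},{"tx":0,"ty":0,"tz":0.004,"wx":0,"wy":0,"wz":0,"hand":1},{"tx":0,"ty":0,"tz":0.004,"wx":0,"wy":0,"wz":0,"hand":1}]' | egrep 'pos|_force: \['
python3 -m inch '[{"tx":0,"ty":0,"tz":0.0005,"wx":0,"wy":0,"wz":0,"hand":1},{"tx":0,"ty":0,"tz":0.0005,"wx":0,"wy":0,"wz":0,"hand":1}]' | egrep 'pos|_force: \['
```

```text
position: [556.5, -81.4, 54.3]
wrist_force: [-0.0, -0.0, 0.6]
position: [556.6, -81.3, 54.2]
wrist_force: [-0.6, -0.3, 4.1]
```

Contact at 4 N. Now the final stroke, then lift and retreat to look.

```bash
python3 -m inch '[{"tx":0,"ty":0.001,"tz":0,"wx":0,"wy":0,"wz":0,"hand":1},{"tx":0,"ty":0.003,"tz":0,"wx":0,"wy":0,"wz":0,"hand":1},{"tx":0,"ty":0.006,"tz":0,"wx":0,"wy":0,"wz":0,"hand":1},{"tx":0,"ty":0.009,"tz":0,"wx":0,"wy":0,"wz":0,"hand":1},{"tx":0,"ty":0.012,"tz":0,"wx":0,"wy":0,"wz":0,"hand":1},{"tx":0,"ty":0.0134,"tz":0,"wx":0,"wy":0,"wz":0,"hand":1},{"tx":0,"ty":0.0134,"tz":0,"wx":0,"wy":0,"wz":0,"hand":1},{"tx":0,"ty":0.0134,"tz":0,"wx":0,"wy":0,"wz":0,"hand":1}]' | egrep 'pos|_force: \['
python3 -m inch '[{"tx":0,"ty":0,"tz":-0.02,"wx":0,"wy":0,"wz":0,"hand":1},{"tx":0,"ty":0,"tz":-0.06,"wx":0,"wy":0,"wz":0,"hand":1},{"tx":0,"ty":0.29,"tz":-0.06,"wx":0,"wy":0,"wz":0,"hand":1},{"tx":0,"ty":0.29,"tz":-0.06,"wx":0,"wy":0,"wz":0,"hand":1},{"tx":0,"ty":0.29,"tz":-0.06,"wx":0,"wy":0,"wz":0,"hand":1},{"tx":0,"ty":0.29,"tz":-0.06,"wx":0,"wy":0,"wz":0,"hand":1},{"tx":0,"ty":0.29,"tz":-0.06,"wx":0,"wy":0,"wz":0,"hand":1},{"tx":0,"ty":0.29,"tz":-0.06,"wx":0,"wy":0,"wz":0,"hand":1},{"tx":0,"ty":0.29,"tz":-0.06,"wx":0,"wy":0,"wz":0,"hand":1},{"tx":0,"ty":0.29,"tz":-0.06,"wx":0,"wy":0,"wz":0,"hand":1}]' | egrep 't:|pos|_force: \['
python3 - <<'E'
from workcell import r
from h import *
t=r.get_image('top');pickle.dump(t,open('t9.pkl','wb'))
b=cv2.resize(t['pixels'][180:275,276:371],None,fx=6,fy=6,interpolation=cv2.INTER_CUBIC)
cv2.imwrite('pics/t9.png',b)
E
python3 ed.py t9.pkl 325 322 325 194.6 321.6 233.6
```

```text
position: [555.1, -94.9, 54.0]
wrist_force: [-1.7, -0.8, 5.8]
t: 15.35
position: [531.5, -391.5, 113.0]
tcp_rot: [[0.997, -0.082, 0.0], [-0.082, -0.997, -0.004], [0.001, 0.004, -1.0]]
wrist_force: [0.3, 0.7, 0.9]
line y at 551.7: -87.7 slope deg -5.18
30 width px 10.2
515 tube-line y: 1.4
560 tube-line y: 0.0
605 tube-line y: -1.4
tube slope deg -6.90
tube mid [560.6 -89.   41. ] -88.5
```

View pics/t9.png

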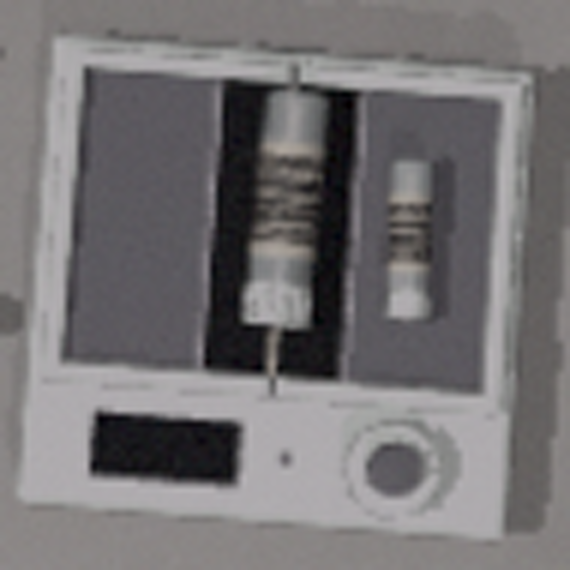

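The tube now straddles the line: the image shows it at (295,90) to (275,326), centred on the line to about 0 mm at mid-length, with the small tube untouched. Next is the key at (395,468).

```bash
python3 -m inch '[{"tx":-0.096,"ty":-0.248,"tz":0,"wx":0,"wy":0,"wz":0,"hand":1},{"tx":-0.096,"ty":-0.248,"tz":0,"wx":0,"wy":0,"wz":0,"hand":1},{"tx":-0.096,"ty":-0.248,"tz":0,"wx":0,"wy":0,"wz":0,"hand":1},{"tx":-0.096,"ty":-0.248,"tz":0,"wx":0,"wy":0,"wz":0,"hand":1},{"tx":-0.096,"ty":-0.248,"tz":0,"wx":0,"wy":0,"wz":0,"hand":1},{"tx":-0.096,"ty":-0.248,"tz":0,"wx":0,"wy":0,"wz":0,"hand":1},{"tx":-0.096,"ty":-0.248,"tz":0,"wx":0,"wy":0,"wz":0,"hand":1},{"tx":-0.096,"ty":-0.248,"tz":0.03,"wx":0,"wy":0,"wz":0,"hand":1},{"tx":-0.096,"ty":-0.248,"tz":0.05,"wx":0,"wy":0,"wz":0,"hand":1},{"tx":-0.096,"ty":-0.248,"tz":0.05,"wx":0,"wy":0,"wz":0,"hand":1}]' | egrep 't:|pos|_force: \['
python3 -m inch '[{"tx":0,"ty":0,"tz":0,"wx":0,"wy":0,"wz":0,"hand":1},{"tx":0,"ty":0,"tz":0,"wx":0,"wy":0,"wz":0,"hand":1},{"tx":0,"ty":0,"tz":0,"wx":0,"wy":0,"wz":0,"hand":1}]' | egrep 't:|pos|_force: \['
```

```text
t: 16.23
position: [452.5, -126.1, 59.7]
tcp_rot: [[0.997, -0.074, -0.008], [-0.074, -0.997, 0.004], [-0.008, -0.003, -1.0]]
wrist_force: [-0.6, -0.3, -1.1]
t: 16.48
position: [457.6, -129.8, 64.8]
tcp_rot: [[0.997, -0.076, 0.002], [-0.076, -0.997, -0.001], [0.003, 0.001, -1.0]]
wrist_force: [0.2, -0.9, 0.5]
```

```bash
python3 -m inch '[{"tx":-0.001,"ty":0,"tz":0.007,"wx":0,"wy":0,"wz":0,"hand":1},{"tx":-0.001,"ty":0,"tz":0.012,"wx":0,"wy":0,"wz":0,"hand":1},{"tx":-0.001,"ty":0,"tz":0.015,"wx":0,"wy":0,"wz":0,"hand":1},{"tx":-0.001,"ty":0,"tz":0.017,"wx":0,"wy":0,"wz":0,"hand":1},{"tx":-0.001,"ty":0,"tz":0.018,"wx":0,"wy":0,"wz":0,"hand":1},{"tx":-0.001,"ty":0,"tz":0.018,"wx":0,"wy":0,"wz":0,"hand":1},{"tx":-0.001,"ty":0,"tz":0.018,"wx":0,"wy":0,"wz":0,"hand":1}]' | egrep 'pos|_force: \['
python3 -m inch '[{"tx":0,"ty":0,"tz":0.0015,"wx":0,"wy":0,"wz":0,"hand":1},{"tx":0,"ty":0,"tz":0.0015,"wx":0,"wy":0,"wz":0,"hand":1},{"tx":0,"ty":0,"tz":0.0015,"wx":0,"wy":0,"wz":0,"hand":1}]' | egrep 'pos|_force: \['
python3 -m inch '[{"tx":0,"ty":0,"tz":0.001,"wx":0,"wy":0,"wz":0,"hand":1},{"tx":0,"ty":0,"tz":0.001,"wx":0,"wy":0,"wz":0,"hand":1},{"tx":0,"ty":0,"tz":0.001,"wx":0,"wy":0,"wz":0,"hand":1}]' | egrep 'pos|_force: \['
```

```text
position: [455.2, -129.2, 45.6]
wrist_force: [-1.7, -0.9, 3.6]
position: [455.3, -129.2, 44.2]
wrist_force: [-1.5, -0.5, 4.7]
position: [455.4, -129.2, 44.1]
wrist_force: [-4.0, -0.1, 11.5]
```

The key is bottomed at z = 44.1 mm: the force rose past the 4 N spring to the hard stop. Releasing and withdrawing.

```bash
python3 -m inch '[{"tx":0,"ty":0,"tz":-0.005,"wx":0,"wy":0,"wz":0,"hand":1},{"tx":0,"ty":0,"tz":-0.02,"wx":0,"wy":0,"wz":0,"hand":1},{"tx":0,"ty":0,"tz":-0.06,"wx":0,"wy":0,"wz":0,"hand":1},{"tx":0,"ty":0.15,"tz":-0.1,"wx":0,"wy":0,"wz":0,"hand":1},{"tx":0,"ty":0.25,"tz":-0.1,"wx":0,"wy":0,"wz":0,"hand":1},{"tx":0,"ty":0.25,"tz":-0.1,"wx":0,"wy":0,"wz":0,"hand":1},{"tx":0,"ty":0.25,"tz":-0.1,"wx":0,"wy":0,"wz":0,"hand":1},{"tx":0,"ty":0.25,"tz":-0.1,"wx":0,"wy":0,"wz":0,"hand":1},{"tx":0,"ty":0.25,"tz":-0.1,"wx":0,"wy":0,"wz":0,"hand":1},{"tx":0,"ty":0.25,"tz":-0.1,"wx":0,"wy":0,"wz":0,"hand":1}]' | egrep 't:|pos|_force: \['
python3 -m inch '[{"tx":0,"ty":0,"tz":0,"wx":0,"wy":0,"wz":0,"hand":1},{"tx":0,"ty":0,"tz":0,"wx":0,"wy":0,"wz":0,"hand":1},{"tx":0,"ty":0,"tz":0,"wx":0,"wy":0,"wz":0,"hand":1},{"tx":0,"ty":0,"tz":0,"wx":0,"wy":0,"wz":0,"hand":1}]' >/dev/null
python3 - <<'E'
from workcell import r
from h import *
t=r.get_image('top');pickle.dump(t,open('t10.pkl','wb'))
d=cv2.absdiff(t['pixels'],pickle.load(open('t9.pkl','rb'))['pixels']).max(2)[180:275,276:371];print('diff',d.max(),(d>40).sum())
print(r.state()['t'],t['depth'][254:261,339:346].mean(),pickle.load(open('top.pkl','rb'))['depth'][254:261,339:346].mean())
E
python3 ed.py t10.pkl 325 322 325 194.6 321.6 233.6
```

```text
t: 18.4
position: [436.1, -385.8, 144.2]
tcp_rot: [[0.997, -0.081, 0.003], [-0.081, -0.997, -0.006], [0.003, 0.006, -1.0]]
wrist_force: [0.5, -0.6, 0.1]
diff 22 0
18.7833 1252.2063 1278.0974
line y at 551.7: -87.7 slope deg -5.18
29 width px 10.2
515 tube-line y: 1.4
560 tube-line y: -0.0
605 tube-line y: -1.4
tube slope deg -6.95
tube mid [560.6 -89.   41. ] -88.5
```

```bash
python3 -c "
from workcell import r
print(r.close_job())"
```

```text
the job is handed in; nothing more can be done
None
```

The job is handed in: the larger tube was rolled onto the scan line (about 0 mm off at mid-length, about 1.7° from parallel) and the finger lifted; the key was then pressed to its stop and released, with the small tube unmoved in the last top view and about 19 s used.

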